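# Move the carved tablets to the drying rack in order

## Task

Move the four carved tablets from the dark walnut rack to the light drying rack, keeping their order from the brass knobs: the tablet nearest the walnut rack's brass knob goes on the cork pad nearest the drying rack's brass knob, the next one on the next pad, and so on. Lay each one flat, painted side up, centred on its pad with its long side along the rack as it lies now.

Things in the scene. Friction and masses are not known exactly. Their poses are not given: they have to be found in the camera images.
- tablet_red: Loose carved pine tablet with a red painted panel on its top, 34 mm (its x) by 60 mm (its y) by 20 mm high, about 30 g. Origin at the centre of its underside, z up. At the start it lies on the red-edged cradle, its 60 mm side along the row.
- tablet_blue: Loose carved pine tablet with a blue painted panel on its top, 34 mm (its x) by 60 mm (its y) by 20 mm high, about 30 g. Origin at the centre of its underside, z up. At the start it lies on the blue-edged cradle, its 60 mm side along the row.
- tablet_green: Loose carved pine tablet with a green painted panel on its top, 34 mm (its x) by 60 mm (its y) by 20 mm high, about 30 g. Origin at the centre of its underside, z up. At the start it lies on the green-edged cradle, its 60 mm side along the row.
- tablet_yellow: Loose carved pine tablet with a yellow painted panel on its top, 34 mm (its x) by 60 mm (its y) by 20 mm high, about 30 g. Origin at the centre of its underside, z up. At the start it lies on the yellow-edged cradle, its 60 mm side along the row.
- cradle_red: Fixed dark pad with red strips along its two long edges, 56 mm (x) by 66 mm (y), 8 mm high; origin at the centre of its underside, its top 18 mm above the table. It stays on its place of the walnut rack, so it still shows where its tablet lay.
- cradle_blue: Fixed dark pad with blue strips along its two long edges, 56 mm (x) by 66 mm (y), 8 mm high; origin at the centre of its underside, its top 18 mm above the table. It stays on its place of the walnut rack, so it still shows where its tablet lay.
- cradle_green: Fixed dark pad with green strips along its two long edges, 56 mm (x) by 66 mm (y), 8 mm high; origin at the centre of its underside, its top 18 mm above the table. It stays on its place of the walnut rack, so it still shows where its tablet lay.
- cradle_yellow: Fixed dark pad with yellow strips along its two long edges, 56 mm (x) by 66 mm (y), 8 mm high; origin at the centre of its underside, its top 18 mm above the table. It stays on its place of the walnut rack, so it still shows where its tablet lay.
- walnut_rack: Fixed dark board 68 (x) by 400 (y) by 10 mm, origin at the centre of its underside, lying roughly across the robot. Carries the four cradles at x = 0, y = -126, -42, 42, 126 mm, in any order. 6 mm dowels, tops 30 mm above the table, stand at y = -168, -84, 0, 84, 168 mm. A brass knob (26 mm across, 24 mm high) stands at y = +186 mm, a black one at y = -186 mm.
- drying_rack: Fixed light board 68 (x) by 400 (y) by 10 mm, origin at the centre of its underside, roughly across the robot, nearer or farther than the other. Four cork pads, 56 by 66 mm, tops 18 mm above the table, at x = 0, y = -126, -42, 42, 126 mm. Dowels as on the walnut rack. Its brass knob stands at y = -186 mm, its black one at y = +186 mm. A loose gouge lies between the racks.
There are look-alikes about, which are no part of the job. What is shaped like the tablet_green but purple or turquoise is not meant.

How it is judged (in metres and radians):
At the end, for the whole second after the job is handed in: Each tablet is at rest, flat (0.12 rad), painted side up, on the pad with the same number, counted from the brass knob, as its cradle; centre within 12 mm of the pad's along and across the rack, underside within 4 mm of the pad's top, long side within 0.3 rad of the rack's (((y of cradle_red in the frame of walnut_rack between 0.084 and 0.168 m and y of tablet_red in the frame of drying_rack between -0.138 and -0.114 m) or (y of cradle_red in the frame of walnut_rack between 0 and 0.084 m and y of tablet_red in the frame of drying_rack between -0.054 and -0.03 m) or (y of cradle_red in the frame of walnut_rack between -0.084 and 0 m and y of tablet_red in the frame of drying_rack between 0.03 and 0.054 m) or (y of cradle_red in the frame of walnut_rack between -0.168 and -0.084 m and y of tablet_red in the frame of drying_rack between 0.114 and 0.138 m)) and x of tablet_red in the frame of drying_rack between -0.012 and 0.012 m and z of tablet_red in the frame of drying_rack between 0.014 and 0.022 m and angle between each of tablet_red, tablet_blue, tablet_green, tablet_yellow's own z axis and vertical below 0.12 rad and angle between the x axis of each of tablet_red, tablet_blue, tablet_green, tablet_yellow and the x axis of drying_rack, either way round below 0.3 rad and linear speed of each of tablet_red, tablet_blue, tablet_green, tablet_yellow below 0.02 m/s and angular speed of each of tablet_red, tablet_blue, tablet_green, tablet_yellow below 0.2 rad/s and ((y of cradle_blue in the frame of walnut_rack between 0.084 and 0.168 m and y of tablet_blue in the frame of drying_rack between -0.138 and -0.114 m) or (y of cradle_blue in the frame of walnut_rack between 0 and 0.084 m and y of tablet_blue in the frame of drying_rack between -0.054 and -0.03 m) or (y of cradle_blue in the frame of walnut_rack between -0.084 and 0 m and y of tablet_blue in the frame of drying_rack between 0.03 and 0.054 m) or (y of cradle_blue in the frame of walnut_rack between -0.168 and -0.084 m and y of tablet_blue in the frame of drying_rack between 0.114 and 0.138 m)) and x of tablet_blue in the frame of drying_rack between -0.012 and 0.012 m and z of tablet_blue in the frame of drying_rack between 0.014 and 0.022 m and ((y of cradle_green in the frame of walnut_rack between 0.084 and 0.168 m and y of tablet_green in the frame of drying_rack between -0.138 and -0.114 m) or (y of cradle_green in the frame of walnut_rack between 0 and 0.084 m and y of tablet_green in the frame of drying_rack between -0.054 and -0.03 m) or (y of cradle_green in the frame of walnut_rack between -0.084 and 0 m and y of tablet_green in the frame of drying_rack between 0.03 and 0.054 m) or (y of cradle_green in the frame of walnut_rack between -0.168 and -0.084 m and y of tablet_green in the frame of drying_rack between 0.114 and 0.138 m)) and x of tablet_green in the frame of drying_rack between -0.012 and 0.012 m and z of tablet_green in the frame of drying_rack between 0.014 and 0.022 m and ((y of cradle_yellow in the frame of walnut_rack between 0.084 and 0.168 m and y of tablet_yellow in the frame of drying_rack between -0.138 and -0.114 m) or (y of cradle_yellow in the frame of walnut_rack between 0 and 0.084 m and y of tablet_yellow in the frame of drying_rack between -0.054 and -0.03 m) or (y of cradle_yellow in the frame of walnut_rack between -0.084 and 0 m and y of tablet_yellow in the frame of drying_rack between 0.03 and 0.054 m) or (y of cradle_yellow in the frame of walnut_rack between -0.168 and -0.084 m and y of tablet_yellow in the frame of drying_rack between 0.114 and 0.138 m)) and x of tablet_yellow in the frame of drying_rack between -0.012 and 0.012 m and z of tablet_yellow in the frame of drying_rack between 0.014 and 0.022 m); the robot touches nothing.
It also fails if it takes over 93 s, if anything falls off the work surface, if the arm or the gripper's body presses on something with over 40 N, if the wrist force passes 120 N, or if a joint passes its speed limit or range.

## Robot

A 6-joint arm with a two-finger parallel gripper is mounted at the origin on the work surface. World frame = base frame: x ahead of the robot, y to its left, z up, the work surface at z = 0. Lengths are in m, angles in degrees, forces in N, time in s.
With the tool pointing down it reaches from about 0.35 to 0.725 m from the base axis. Payload 6 kg.
Tool frame: the origin (TCP) lies between the finger pads; the fingertips stand manip.nose_length ahead of it and the grasp point (between the pads) lies 3 mm ahead of it (manip.nose_length is the distance from the TCP to the fingertips, in m); z points along the fingers, y is the line along which they close (so a half turn about z gives the same grasp; the last joint's range is limited). The gripper opens to 85 mm and grips with 20 to 120 N. Pads are 22 mm wide; open, the fingers measure 114 mm over their backs; the gripper's body (76 mm by 85 mm) begins 54 mm behind the grasp point. The pads swing forward as they close: fully open they stand 13 mm farther back than shut.
Start: joints at [87.302, 2.303, 4.859, 0, -92.561, -19.12], TCP at [0.223, 0.557, 0.253] pointing down, gripper open.
Joint ranges: [-146.85, 146.85], [-73.84, 115.35], [-62.03, 85.46], [-188.31, 113.3], [-161.28, -10.13], [-171.36, 171.36]. Speed limits (degrees/s): [147.25, 147.25, 172.46, 180, 180, 180].

## Interface

Orientations are given as [roll, pitch, yaw] about the fixed x, y, z axes, in that order (R = Rz(yaw) Ry(pitch) Rx(roll)).
In Python, from rig import manip gives the robot as it stands. Calls block until the motion is done:
- manip.move_pose(position, orientation): joint-space move of the TCP to a pose.
- manip.move_straight(position, rot=None, rate=0.15, stop_force=None): straight line of the TCP; rot=None keeps the orientation; rate is the mean speed in m/s. With stop_force (N) it stops when the force on the tool has changed by that much, and returns True; else False.
- manip.move_j(angles): joint-space move.
- manip.command_gripper(opening, squeeze=None): opening from 0.0 (shut) to 1.0 (fully open); squeeze is the grip in N (None keeps the last); returns when the fingers have stopped.
- manip.pause(seconds).
- manip.inverse_kinematics(position, orientation): joint angles nearest the present ones, or None.
- manip.snapshot(name): name is "side" or "top"; returns the picture (400x640x3 uint8, red, green, blue); there is no depth.
- manip.camera_model(name): a dict with "intrinsics" (3x3 intrinsics, pixels), "k1" (the pictures are not rectified: a ray, as slopes to the right and down, at radius r is drawn at 1 + k1 r^2 times it, then the intrinsics apply), "rvec" (rotation vector, rad) and "tvec" (3), from world to camera coordinates, as OpenCV has them. Camera axes: x right, y down, z forward; pixel columns grow to the right and rows downward; lengths in m; the calibration is good to about 2 mm. A picture is of the moment at which its call begins. camera_model takes no time and is no camera call.
A pose or a line that the arm cannot do raises manip.PlanningError and nothing moves.
- manip.hand_in(): hands the job in; it is judged then, once.
Readings, each from a call of its own:
- manip.get_t(): time.
- manip.get_q(): joint angles.
- manip.get_joint_vel(): joint speeds.
- manip.get_tau(): joint torques, N m.
- manip.get_tool_pos(): TCP position.
- manip.get_tcp_rot(): TCP orientation.
- manip.get_wrist_force(): force on the tool from outside, world axes, zero at the start.
- manip.get_wrist_torque(): the same for the moment, N m.
- manip.get_width(): opening from 0.0 (shut) to 1.0 (fully open).
- manip.get_grasp_force(): force on a finger pad.
Only numpy, scipy, OpenCV 4.12 (cv2) and the standard library are available. Lean on these libraries where they do the work, as an engineer would, in place of code of your own. Each camera call takes 0.05 s, during which the arm holds its last target. There are 200 camera calls.

## Working session

There is one attempt and no reset: what is moved stays moved. The work goes in short steps, each a Python script; the robot and the scene stay as the last script left them, time stands still between calls to the robot, and variables do not carry over. Pictures are saved under pics/ and viewed, at most 14 in all, crops included, and the job is handed in when it is done.

```bash
mkdir -p pics; ls
python3 - <<'E'
from rig import manip
import cv2
for n in("top","side"):
    cv2.imwrite(f"pics/{n}0.png",cv2.cvtColor(manip.snapshot(n),cv2.COLOR_RGB2BGR)); print(n,manip.camera_model(n))
print(manip.nose_length,manip.get_t(),manip.get_tool_pos(),manip.get_tcp_rot(),manip.get_width())
E
```

```text
pics
top {'intrinsics': array([[500.04672443,   0.        , 320.78462536],
       [  0.        , 500.04672443, 202.89800813],
       [  0.        ,   0.        ,   1.        ]]), 'k1': -0.07266735575623874, 'rvec': array([ 2.15313652, -2.1955586 ,  0.06017612]), 'tvec': array([0.00116047, 0.49689454, 0.77665329])}
side {'intrinsics': array([[379.95108866,   0.        , 315.92481499],
       [  0.        , 379.95108866, 207.39904474],
       [  0.        ,   0.        ,   1.        ]]), 'k1': -0.08183227980363825, 'rvec': array([ 0.97015112, -2.49745238,  1.04621089]), 'tvec': array([0.33627398, 0.28723641, 0.54189856])}
0.022 0.1 [0.22282826 0.55680972 0.25238349] [ 1.79909382e+02 -6.18424635e-03 -2.18203042e+01] 1.003159113435035
```

View pics/top0.png

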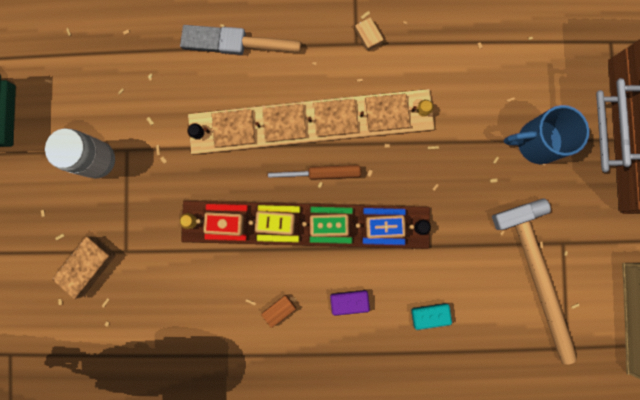

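View pics/side0.png

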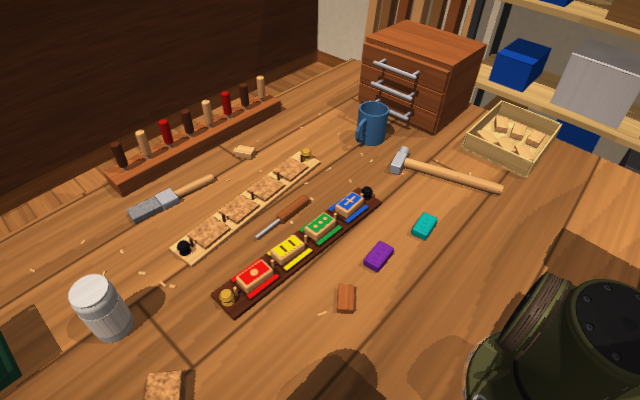

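Top view: the walnut rack's brass knob is at (187,221), so the order from it is red (224,222), yellow (276,223), green (330,226), blue (385,227). The drying rack's brass knob is at (425,107), so pads 1 to 4 run right to left: (387,112), (336,117), (285,122), (233,128). Look-alikes: purple (350,302) and turquoise (432,316). Both lie loose on the table, while the real green one (330,226) has a green panel and sits on the green-edged cradle.

```bash
cat > h.py <<'E'
import cv2, numpy as np
from rig import manip
def cam(n):
    m=manip.camera_model(n); R=cv2.Rodrigues(m["rvec"])[0]; return m,R,-R.T@m["tvec"]
def ray(n,uv):
    m,R,c=cam(n); K=m["intrinsics"]
    p=cv2.undistortPoints(np.array(uv,float).reshape(-1,1,2),K,np.array([m["k1"],0,0,0,0.]))[:,0]
    return c,np.c_[p,np.ones(len(p))]@R
def plane(n,uv,z):
    c,d=ray(n,uv); return c+d*((z-c[2])/d[:,2])[:,None]
def tri(a,b):
    (c1,d1),(c2,d2)=ray("top",[a]),ray("side",[b]); d1,d2=d1[0],d2[0]
    s=np.linalg.lstsq(np.c_[d1,-d2],c2-c1,rcond=None)[0]; p,q=c1+s[0]*d1,c2+s[1]*d2
    return (p+q)/2,np.linalg.norm(p-q)
def save(n,name,roi=None,s=1):
    im=manip.snapshot(n)
    if roi: x0,y0,x1,y1=roi; im=im[y0:y1,x0:x1]
    cv2.imwrite(f"pics/{name}.png",cv2.cvtColor(cv2.resize(im,None,fx=s,fy=s,interpolation=cv2.INTER_CUBIC),cv2.COLOR_RGB2BGR))
E
python3 - <<'E'
from h import *
im=manip.snapshot("top"); hsv=cv2.cvtColor(im,cv2.COLOR_RGB2HSV)
cv2.imwrite("pics/crop0.png",cv2.resize(cv2.cvtColor(im[80:260,170:450],cv2.COLOR_RGB2BGR),(784,504),interpolation=cv2.INTER_CUBIC))
for p in [(208,118),(258,117),(310,105),(308,112),(360,100),(410,128),(196,148),(233,120),(240,135),(285,122),(336,117),(387,112),(380,105)]: print(p,hsv[p[1],p[0]])
print(ray("top",[[320,200]]))
E
```

```text
(208, 118) [ 25 102 214]
(258, 117) [ 23 108 215]
(310, 105) [ 20 120 214]
(308, 112) [ 23 109 215]
(360, 100) [ 21 114 213]
(410, 128) [ 16 141 172]
(196, 148) [ 17 133 214]
(233, 120) [ 15 147 189]
(240, 135) [ 15 150 185]
(285, 122) [ 15 151 171]
(336, 117) [ 14 148 176]
(387, 112) [ 15 148 179]
(380, 105) [ 14 151 157]
(array([ 0.43771227, -0.02298271,  0.81115697]), array([[ 0.08015388,  0.01962522, -0.99660737]]))
```

View pics/crop0.png

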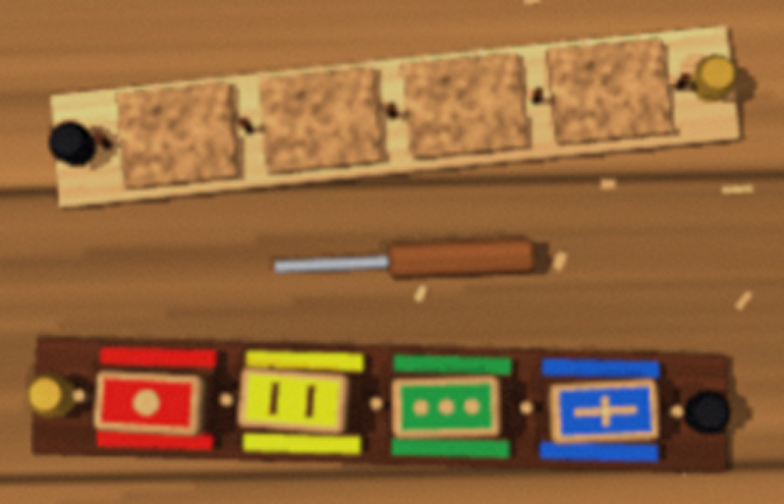

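The crop confirms the four panels: red, yellow, green and blue from the brass end, each on a cradle with matching edges. The tablets lie slightly turned on their cradles. Next I measure the panels and pads.

```bash
cat >> h.py <<'E'
HUE={"red":[(0,6),(174,180)],"yellow":[(26,34)],"green":[(50,80)],"blue":[(100,125)]}
def panels(n,roi):
    im=manip.snapshot(n); hsv=cv2.cvtColor(im,cv2.COLOR_RGB2HSV); x0,y0,x1,y1=roi; out={}
    for c,hs in HUE.items():
        m=sum(cv2.inRange(hsv,(a,150,60),(b,255,255)) for a,b in hs); k=np.zeros_like(m); k[y0:y1,x0:x1]=m[y0:y1,x0:x1]
        cs=[q for q in cv2.findContours(k,cv2.RETR_EXTERNAL,cv2.CHAIN_APPROX_NONE)[0] if cv2.contourArea(q)>60]
        out[c]=[(cv2.minAreaRect(q),cv2.contourArea(q),q[:,0]) for q in cs]
    return out
def long_axis(P):   # centre, sides (mm), yaw of long side in world xy
    (c,(w,h),a)=cv2.minAreaRect((P[:,:2]*1000).astype(np.float32)); a=a if w>=h else a+90
    return np.array(c)/1000,sorted((w,h)),(a+90)%180-90 if abs((a+90)%180-90)<1e9 else a
E
python3 - <<'E'
from h import *
for c,l in panels("top",(170,180,450,260)).items():
    for r,A,q in l:
        print(c,np.round(r[0],1),A,*[np.round(x,3) for x in long_axis(plane("top",q,.038))])
for c,l in panels("side",(200,170,400,320)).items():
    for r,A,q in l: print("side",c,np.round(r[0],1),np.round(r[1]),A)
im=manip.snapshot("top"); hsv=cv2.cvtColor(im,cv2.COLOR_RGB2HSV)
m=cv2.inRange(hsv,(14,60,190),(30,135,255)); k=np.zeros_like(m); k[80:165,175:450]=m[80:165,175:450]
cs=max(cv2.findContours(k,cv2.RETR_EXTERNAL,cv2.CHAIN_APPROX_NONE)[0],key=cv2.contourArea)
print("board",cv2.boundingRect(cs),*[np.round(x,3) for x in long_axis(plane("top",cv2.convexHull(cs)[:,0],.010))])
hull=np.zeros_like(m); cv2.fillPoly(hull,[cv2.convexHull(cs)],255)
p=cv2.morphologyEx(hull&~k,cv2.MORPH_OPEN,np.ones((9,9)))
for q in cv2.findContours(p,cv2.RETR_EXTERNAL,cv2.CHAIN_APPROX_NONE)[0]:
    if cv2.contourArea(q)>200: print("pad",np.round(cv2.minAreaRect(q)[0],1),*[np.round(x,3) for x in long_axis(plane("top",q[:,0],.018))])
E
```

```text
red [225. 237.] 211.5 [0.445 0.141] [ 9.321 65.951] 89.028
red [221.8 223.4] 431.5 [0.466 0.146] [23.772 48.963] 85.373
red [226.5 207. ] 285.5 [0.492 0.138] [12.514 67.728] 88.841
yellow [277.5 238. ] 222.0 [0.442 0.059] [ 9.273 63.655] 88.975
yellow [273.9 222.4] 478.0 [0.467 0.064] [25.23  50.443] 84.205
yellow [278.5 208.3] 174.5 [0.488 0.057] [ 9.639 64.256] 86.464
green [330.5 239.8] 144.5 [ 0.438 -0.023] [ 6.939 63.331] 87.441
green [328.8 224.8] 367.0 [ 0.461 -0.021] [20.876 46.468] -89.13
green [331.  209.5] 153.0 [ 0.485 -0.024] [ 7.758 61.953] 88.849
blue [383.5 241.1] 167.0 [ 0.434 -0.104] [ 8.086 63.309] 87.339
blue [385.9 226.3] 400.5 [ 0.457 -0.109] [22.275 46.984] -88.559
blue [384.5 210.9] 172.5 [ 0.481 -0.107] [ 8.065 63.523] 87.371
side red [262.6 285.6] [ 6. 39.] 191.5
side red [249.2 273.8] [15. 37.] 386.5
side yellow [297.5 258.4] [ 4. 32.] 84.0
side yellow [286.9 245.4] [11. 26.] 194.5
side green [328.4 234.9] [ 4. 30.] 99.5
side green [319.8 222.4] [10. 23.] 183.5
side blue [356.3 213.4] [ 4. 26.] 80.5
side blue [349.5 200.5] [ 9. 20.] 83.0
board (190, 123, 149, 30) [0.608 0.083] [ 29.262 242.171] -85.428
pad [235.5 138.1] [0.605 0.127] [26.137 72.099] -85.577
pad [286.1 132.8] [0.611 0.045] [25.978 69.742] -85.64
```

Run:
```python
from h import *
im=manip.snapshot("top"); hsv=cv2.cvtColor(im,cv2.COLOR_RGB2HSV)
m=cv2.inRange(hsv,(14,60,190),(30,138,255)); k=np.zeros_like(m); k[85:158,183:440]=m[85:158,183:440]
cs=np.vstack([q for q in cv2.findContours(k,cv2.RETR_EXTERNAL,cv2.CHAIN_APPROX_NONE)[0] if cv2.contourArea(q)>20]); hu=cv2.convexHull(cs)
print("board",cv2.boundingRect(cs),*[np.round(x,3) for x in long_axis(plane("top",hu[:,0],.010))])
hull=np.zeros_like(m); cv2.fillPoly(hull,[hu],255)
p=cv2.morphologyEx(hull&~k,cv2.MORPH_OPEN,np.ones((13,13)))
for q in cv2.findContours(p,cv2.RETR_EXTERNAL,cv2.CHAIN_APPROX_NONE)[0]:
    if cv2.contourArea(q)>200: print("pad",np.round(cv2.minAreaRect(q)[0],1),*[np.round(x,3) for x in long_axis(plane("top",q[:,0],.018))])
# cross-check with points read off the 2.8x crop
f=lambda l:np.array(l)/2.8+[170,80]
print("corners",np.round(plane("top",f([[50,95],[60,207],[740,138],[730,27]]),.010)[:,:2],3).tolist())
print("padcentres",np.round(plane("top",f([[177,134],[322,119],[465,104],[610,91]]),.018)[:,:2],3).tolist())
for c,a,b in [("red",(221.8,223.4),(249.2,273.8)),("blue",(385.9,226.3),(349.5,200.5)),("green",(328.8,224.8),(319.8,222.4))]: print(c,*np.round(tri(a,b)[0],3),tri(a,b)[1])
```

```text
board (188, 89, 245, 64) [0.632 0.007] [ 66.284 397.657] -85.354
pad [199. 132.] [0.616 0.187] [23.154 30.359] 88.429
pad [234.6 128.5] [0.621 0.129] [57.753 69.791] -87.071
pad [285.7 122.9] [0.628 0.046] [58.702 69.916] -87.323
pad [337. 118.] [ 0.634 -0.037] [59.226 67.721] 88.978
pad [388.3 112.8] [ 0.641 -0.12 ] [57.875 70.975] -85.991
corners [[0.649, 0.208], [0.582, 0.202], [0.614, -0.195], [0.68, -0.192]]
padcentres [[0.622, 0.131], [0.628, 0.047], [0.635, -0.036], [0.641, -0.12]]
red 0.47 0.15 0.032 0.008341697396300344
blue 0.458 -0.109 0.036 0.0011296676732331196
green 0.462 -0.02 0.036 0.0010385267318597051
```

```bash
cat >> h.py <<'E'
B=np.array([.632,.007]); A=np.radians(-85.35); D=np.array([np.cos(A),np.sin(A)])
PAD=lambda i:B+D*(.126-.084*i)       # i=0 nearest brass
PYAW=-85.35
def pick(xy,yaw,z=.041):
    o=[180,0,yaw]; manip.command_gripper(.68,40)
    manip.move_pose([*xy,.13],o)
    hit=manip.move_straight([*xy,z],rate=.1,stop_force=8)
    zz=manip.get_tool_pos()[2]
    if hit: manip.move_straight([*xy,zz+.002])
    manip.command_gripper(0,40)
    print("hit",hit,"z",zz,"w",manip.get_width(),"F",manip.get_grasp_force())
    z0=manip.get_tool_pos()[2]; manip.move_straight([*xy,.13],rate=.12)
    print("lifted w",manip.get_width(),"F",manip.get_grasp_force(),"t",manip.get_t()); return z0
def place(i,z0):
    p=PAD(i); manip.move_pose([*p,.13],[180,0,PYAW])
    hit=manip.move_straight([*p,z0+.015],rate=.12); hit=manip.move_straight([*p,z0-.002],rate=.03,stop_force=5)
    print("place hit",hit,manip.get_tool_pos(),"z0",z0); manip.pause(.2)
    manip.command_gripper(.68); manip.move_straight([*p,.13],rate=.12); print("t",manip.get_t())
E
python3 - <<'E'
from h import *
for y in(-94.6,85.4):
    for p in ([.466,.146,.13],[.457,-.109,.041],[*PAD(0),.13],[*PAD(3),.04]):
        print(y,manip.inverse_kinematics(p,[180,0,y]))
pick([.466,.146],-94.6)
save("top","p1t",(170,70,450,280),2.8); save("side","p1s")
E
```

```text
-94.6 [ 41.12350164 -14.1034774  -23.17585947   0.         -80.92761793
 -45.72350164]
-94.6 [ 11.30880906 -13.84200488 -32.49819157   0.         -71.34381331
 -15.90880906]
-94.6 [  7.04896878  11.39212434   1.88010801   0.         -80.48798367
 -11.64896878]
-94.6 [ 30.04069941  12.05303167  -7.02015622   0.         -70.9268121
 -34.64069941]
85.4 [ 41.12350164 -14.1034774  -23.17585947   0.         -80.92761793
 134.27649836]
85.4 [ 11.30880906 -13.84200488 -32.49819157   0.         -71.34381331
 164.09119094]
85.4 [  7.04896878  11.39212434   1.88010801   0.         -80.48798367
 168.35103122]
85.4 [ 30.04069941  12.05303167  -7.02015622   0.         -70.9268121
 145.35930059]
hit False z 0.04180391244183247 w 0.38837269354924703 F 41.1945515871048
lifted w 0.3867304860485537 F 40.73483169078827 t 4.8
```

View pics/p1s.png

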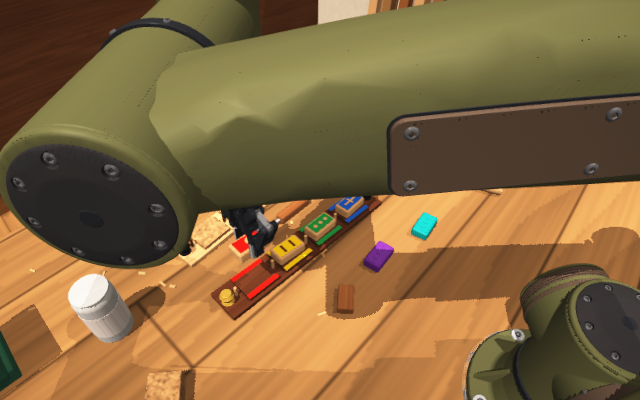

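The side view shows the red tablet held in the gripper near (240,245), its cradle (262,275) empty, and the others undisturbed. The grip width of 33 mm matches the tablet.

Run:
```python
from h import *
place(0,.0418)
manip.move_pose([.35,.2,.25],[180,0,-94])
save("top","q1",(170,70,450,280),2.8)
for c,l in panels("top",(350,80,440,150)).items():
    for r,a,q in l: print(c,r[0],a,*long_axis(plane("top",q,.038)))
print(PAD(0))
```

```text
place hit True [ 0.64234322 -0.11858459  0.04190947] z0 0.0418
t 8.8333
red (389.1402587890625, 108.2621841430664) 419.0 [ 0.64263123 -0.1193718 ] [23.970815658569336, 48.90222930908203] -84.67703247070312
[ 0.64221466 -0.11858527]
```

View pics/q1.png

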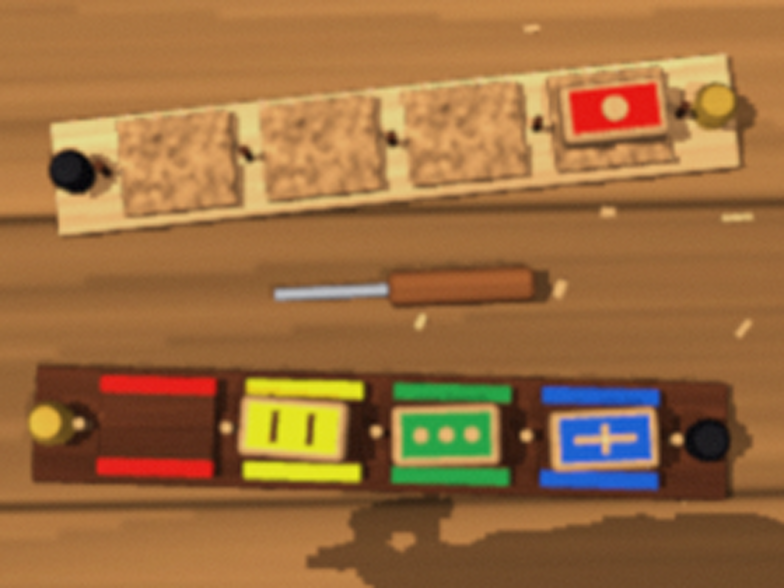

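Red lies on pad 1, at crop (613,107). The ray cast onto z=38 mm puts it within 1 mm of the pad centre, and the apparent shift is parallax. Now the other three.

Run:
```python
from h import *
for i,(c,xy,y) in enumerate([("yellow",(.467,.064),84.2),("green",(.461,-.021),90.9),("blue",(.457,-.109),91.4)],1):
    print(c); z=pick(xy,y-180)
    if not .33<manip.get_width()<.45: print("BAD"); break
    place(i,z)
manip.move_pose([.35,.2,.25],[180,0,-94])
save("top","q2",(170,70,450,280),2.8)
for c,l in panels("top",(180,80,440,165)).items():
    for r,a,q in l: print(c,np.round(r[0],1),a,*[np.round(v,4) for v in long_axis(plane("top",q,.038))])
print([np.round(PAD(i),4) for i in range(4)])
```

```text
yellow
hit False z 0.04181185661638807 w 0.38620104624136686 F 41.39779329299927
lifted w 0.3881596276800245 F 40.979066491127014 t 13.925
place hit True [ 0.63556671 -0.03481156  0.0418832 ] z0 0.04185209579743599
t 17.45
green
hit False z 0.04174321182019773 w 0.38668361357503617 F 41.697805523872375
lifted w 0.3892452974118234 F 41.25965774059296 t 20.675
place hit True [0.62872138 0.04894257 0.0419481 ] z0 0.04191832507393833
t 24.1583
blue
hit False z 0.04176733757573371 w 0.3874625434737641 F 41.34114682674408
lifted w 0.388337759056251 F 40.917699337005615 t 27.5667
place hit True [0.6219126  0.13273266 0.04192559] z0 0.04187202418348795
t 31.4167
red [389.1 108.2] 421.0 [ 0.6427 -0.1194] [24.0699 48.9835] -85.0168
yellow [335.6 113.6] 447.0 [ 0.6358 -0.0349] [24.9477 50.0137] -85.4589
green [282.5 119.1] 347.5 [0.629 0.049] [21.2663 46.2739] -86.1489
blue [229.3 124.9] 368.0 [0.622  0.1334] [22.185  47.2081] -85.8347
[array([ 0.6422, -0.1186]), array([ 0.6354, -0.0349]), array([0.6286, 0.0489]), array([0.6218, 0.1326])]
```

View pics/q2.png

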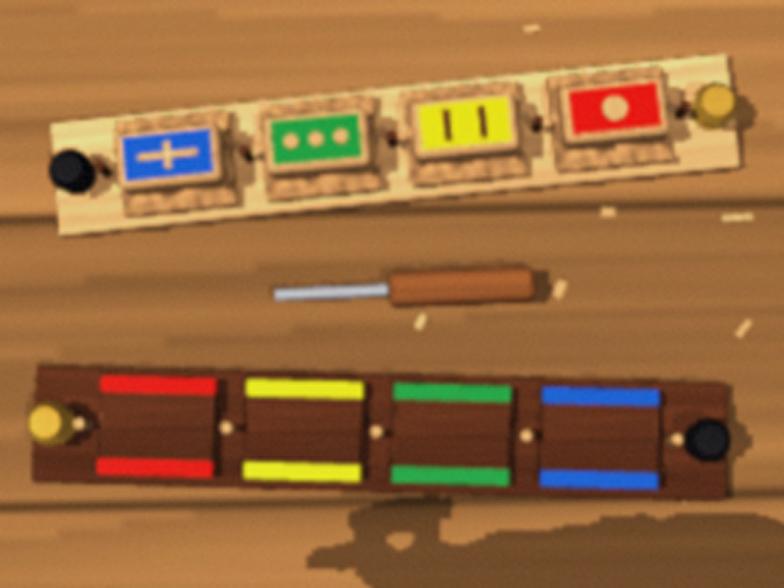

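All four lie flat and painted side up: red (613,107), yellow (463,123), green (317,139), blue (170,155) from the brass knob. Each is within about 1 mm of its pad centre, and the arm is clear, so I hand in.

Run:
```python
from rig import manip
print(manip.hand_in())
```

```text
the job is handed in; nothing more can be done
None
```

The job is handed in: the red, yellow, green and blue tablets lie on pads 1 to 4 from the drying rack's brass knob, each measured within about 1 mm of its pad centre, at roughly 33 s of the 93 s allowed; the judge's verdict was not shown.

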